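# Open the potter's tool box

## Task

Open the longer of the two wooden tool boxes: by its handle, raise the sliding lid a little so that it clears the low lip at the open end, slide it straight out over that lip until it is free of the grooves, then set it down (do not drop it) flat, handle up, in the middle of the low wooden ware board and let go. Leave the lid of the shorter box in place.

Things in the scene. Friction and masses are not known exactly. Their poses are not given: they have to be found in the camera images.
- long_lid_handle (a point): Centre of the handle bar across the middle of the long box's loose plywood lid: 14 mm thick (x), 50 mm long (y), 30 mm tall. Lid panel 160 x 82 x 6 mm, underside 21 mm below this point; about 0.1 kg; z up; slides out along -x, free after 175 mm. Side rails hold it down: it can rise 12 mm at most in its grooves and must rise over 5 mm to pass the lip (8 to 9 mm is right).
- long_box: The longer plywood box, fixed: 180 mm (x) by 106 (y) by 63 tall; origin at the centre of its underside. Low lip end at -x, to the robot's right; +x end closed. The lid lies with its underside at 40 mm height, behind a lip 5 mm tall, 6 mm thick. Rails 63 mm high over the lid's long edges leave a 66 mm wide opening. Lid play: 4 mm sideways, 3 mm lengthwise.
- ware_board: Plain wooden board lying fixed on the table at the robot's right, 200 mm (x) by 260 mm (y) by 15 mm thick; origin at the centre of its underside.
- short_lid_handle (a point): Centre of the handle bar on the lid of the shorter box (120 mm long, otherwise made alike; it stands nearer to or farther from the robot than the long one). Not to be moved.

How it is judged:
On the way, in this order (a step that is already met when the one before it is completed fails the run):
1. the lid is raised while still over the box (z of long_lid_handle in the frame of long_box above 0.0635 m and x of long_lid_handle in the frame of long_box above -0.02 m), for 0.05 s.
2. the lid has slid out over the lip, at least 150 mm from its closed place (x of long_lid_handle in the frame of long_box below -0.15 m), for 0.1 s.
3. the lid, still held, is brought down to within 10 mm of the ware board (z of long_lid_handle in the frame of ware_board below 0.046 m and horizontal distance between long_lid_handle and ware_board below 0.06 m and contact force between the fingers and long_lid above 0.5 N), for 0.1 s.
At the end, for the whole second after the job is handed in: The long box's lid lies flat (within 10 degrees), handle up, on the ware board, its handle within 60 mm of the board's middle, in any direction; the short box's lid is still in place (within 20 mm) (horizontal distance between long_lid_handle and ware_board below 0.06 m and z of long_lid_handle in the frame of ware_board between 0.03 and 0.042 m and angle between long_lid_handle's own z axis and vertical below 0.17 rad and distance of short_lid_handle from where it was at the start of the episode below 0.02 m); the robot touches nothing.
It fails at once if the lid of the shorter box is moved by more than 20 mm (distance of short_lid_handle from where it was at the start of the episode above 0.02 m).
It also fails if it takes over 45 s, if anything falls off the work surface, if the arm or the gripper's body presses on something with over 40 N, if the wrist force passes 120 N, or if a joint passes its speed limit or range.

## Robot

A 7-joint arm with a two-finger parallel gripper is mounted at the origin on the work surface. World frame = base frame: x ahead of the robot, y to its left, z up, the work surface at z = 0. Lengths are in m, angles in rad, forces in N, time in s.
With the tool pointing down it reaches from about 0.4 to 0.85 m from the base axis. Payload 10.4 kg.
Tool frame: the origin (TCP) lies between the finger pads; the fingertips stand ahead of it and the grasp point (between the pads) lies 5 mm behind it (manip.tip_extent is the z of the fingertips in the tool frame, in m); z points along the fingers, y is the line along which they close (so a half turn about z gives the same grasp; the last joint's range is limited). The gripper opens to 85 mm and grips with 20 to 120 N. Pads are 22 mm wide; open, the fingers measure 114 mm over their backs; the gripper's body (76 mm by 85 mm) begins 54 mm behind the grasp point. The pads swing forward as they close: fully open they stand 13 mm farther back than shut.
Start: joints at [1.172, 0.332, -0.065, 1.46, 0.022, 1.35, -0.088], TCP at [0.229, -0.581, 0.245] pointing down, gripper open.
Joint ranges: [-2.6, 2.6], [-0.5, 2.12], [-1.47, 1.34], [0.16, 2.42], [-1.27, 4.41], [0.06, 2.06], [-2.6, 2.6]. Speed limits (rad/s): [2.22, 2.22, 2.79, 2.79, 3.14, 3.14, 3.14].

## Interface

Orientations are given as a unit quaternion [x, y, z, w].
In Python, from workcell import status, viewer, manip gives the robot as it stands.
- The arm moves only by the tool play_rows, never from a script. Its argument "plan" is one flat list of numbers, 7 for each row, row after row: the turn, a rotation vector about the tool's x, y, z in degrees, then the shift along the tool's x, y, z in m, then the opening, from 0 (shut) to 1 (fully open). In form: [ax, ay, az, dx, dy, dz, grip, ax, ay, az, dx, dy, dz, grip, ...]. A call has 1 to 20 rows; each row is the pose to reach, as a shift and turn from the pose commanded when the call began, along the tool's axes at that moment; what a row does not reach only later rows make up. A row lasts 1/8 s, in which the tool goes at most 62.5 mm and 10.7 degrees, less where a joint would pass 70% of its speed; a pose out of reach is approached as far as the arm can. A call with a gripper value outside its range is refused whole. The fingers move at their own pace and stop on an object; "squeeze" is the grip in N (left out, the last holds). Time passes only in rows, so rows that repeat a pose let the fingers close. It gives the time, the measured TCP pose, the force, the opening and the grip force at its end, in the units of the state.
- status.get_obs(): the state, without advancing time (a new reading comes with each control period).
- viewer.camera(name): name is "side" or "top"; returns the picture (420x560x3 uint8, red, green, blue); there is no depth.
- viewer.camera_model(name): a dict with "fx", "fy", "cx", "cy" (pixels), "R" (3x3) and "t" (3): a world point X has camera coordinates R X + t. Camera axes: x right, y down, z forward; pixel columns grow to the right and rows downward; lengths in m; the calibration is good to about 2 mm. A picture is of the moment at which its call begins. camera_model takes no time and is no camera call.
- manip.hand_in(): hands the job in; it is judged then, once.
The state is a dict: "clock": time; "joint_pos": joint angles; "joint_velocities": joint speeds; "tau": joint torques, N m; "position": TCP position; "ee_rot": TCP orientation; "ft_force": force on the tool from outside, world axes, zero at the start; "torque": the same for the moment, N m; "grip_width": opening from 0.0 (shut) to 1.0 (fully open); "grasp_force": force on a finger pad.
Only numpy, scipy, OpenCV 4.12 (cv2) and the standard library are available. Lean on these libraries where they do the work, as an engineer would, in place of code of your own. Each camera call takes 0.05 s, during which the arm holds its last target. There are 200 camera calls.

## Working session

There is one attempt and no reset: what is moved stays moved. The work goes in short steps, Python scripts to look and compute and a tool call to move; the robot and the scene stay as the last step left them, time stands still between calls to the robot, and variables do not carry over. Pictures are saved under pics/ and viewed, at most 10 in all, crops included, and the job is handed in when it is done.

Besides the shell and the picture viewer there is one more tool, called after "Request:" as name(argument=value, ...), one argument or row to a line, values as JSON. play_rows: Moves the arm, as the interface text tells. Its arguments: {"type":"object","properties":{"plan":{"type":"array","items":{"type":"number"}},"squeeze":{"type":"number"}},"required":["plan"]}

```bash
mkdir -p pics; python3 - <<'E'
from workcell import status, viewer, manip
import cv2
o=status.get_obs()
print({k:o[k] for k in("clock","position","ee_rot","ft_force","grip_width")},manip.tip_extent)
for n in("top","side"):
    cv2.imwrite(f"pics/{n}0.png",viewer.camera(n)[:,:,::-1]); m=viewer.camera_model(n); print(n,m)
E
```

```text
{'clock': 0.0, 'position': array([ 0.2292533 , -0.5810503 ,  0.24451212]), 'ee_rot': array([ 9.82396533e-01,  1.86806193e-01, -1.74476203e-04, -6.84194117e-04]), 'ft_force': array([-0.5108648 , -0.25448768, -0.33018679]), 'grip_width': 1.0019907906291416} 0.014
top {'fx': 543.2957532006735, 'fy': 543.2957532006735, 'cx': 280.57147458924874, 'cy': 201.53987540477826, 'R': array([[ 0.0268607 , -0.99932978, -0.02486948],
       [-0.99766947, -0.02523846, -0.06339281],
       [ 0.06272266,  0.02651429, -0.99767874]]), 't': array([-0.01975103,  0.55767737,  1.08757882])}
side {'fx': 454.5186897464446, 'fy': 454.5186897464446, 'cx': 282.633041263481, 'cy': 208.17910106141457, 'R': array([[ 0.92203144, -0.38710842, -0.00225757],
       [-0.23923741, -0.56522173, -0.78948708],
       [ 0.30434107,  0.72847201, -0.61376302]]), 't': array([-0.54626481,  0.19334052,  0.7601432 ])}
```

View pics/top0.png

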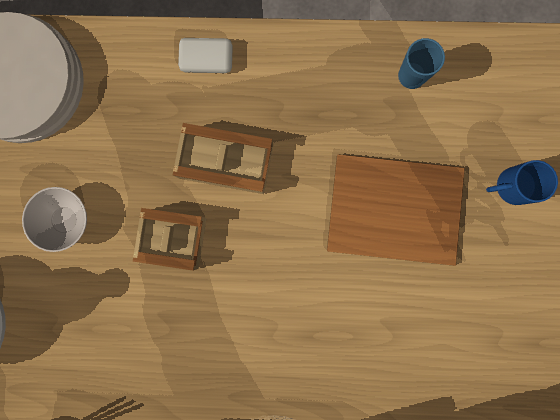

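View pics/side0.png

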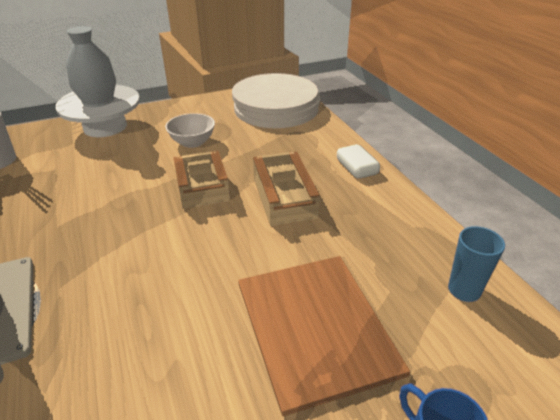

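The top view shows the long box around (224,157) with its handle near (222,157), the short box at (169,239) nearer the robot, and the board at (398,208). The side view agrees. I'll zoom in for the corners.

```bash
python3 - <<'E'
import cv2,numpy as np
a=cv2.imread("pics/top0.png")[110:280,120:320]; b=cv2.imread("pics/side0.png")[140:230,160:330]
a=cv2.resize(a,None,fx=3.5,fy=3.5,interpolation=cv2.INTER_CUBIC)
b=cv2.resize(b,None,fx=4.5,fy=4.5,interpolation=cv2.INTER_CUBIC)
cv2.imwrite("pics/ct.png",a); cv2.imwrite("pics/cs.png",b)
E
```

```text
(no output)
```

View pics/ct.png

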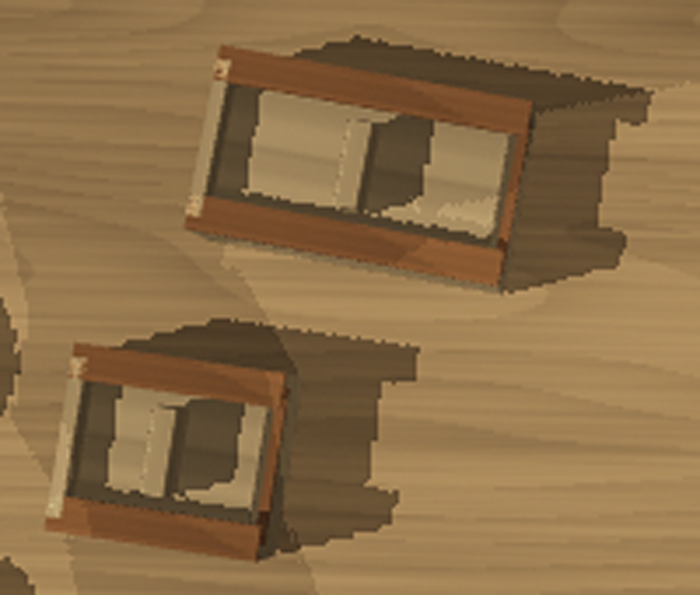

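View pics/cs.png

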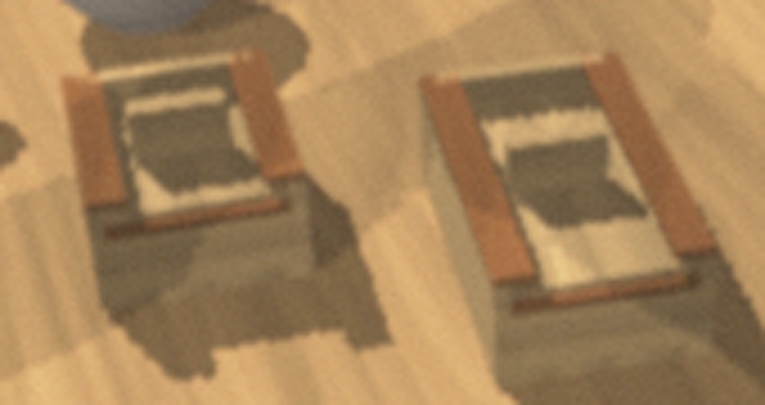

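The top crop shows the long box's rail-top corners at (221,46), (533,101), (502,291) and (186,228), and the handle top centred at about (354,164). In the side crop they are at (422,78), (615,55), (715,250) and (497,282).

```bash
cat > h.py <<'E'
import numpy as np
from workcell import status, viewer, manip
from scipy.spatial.transform import Rotation as R
def ray(n,uv,z):
    m=viewer.camera_model(n); Rm=np.array(m["R"]); c=-Rm.T@m["t"]
    uv=np.atleast_2d(uv).astype(float)
    d=np.c_[(uv[:,0]-m["cx"])/m["fx"],(uv[:,1]-m["cy"])/m["fy"],np.ones(len(uv))]@Rm
    return c+d*((z-c[2])/d[:,2])[:,None]
def crop(uv,s,o): return (np.array(uv,float)+.5)/s-.5+o
E
python3 - <<'E'
from h import *
np.set_printoptions(precision=4,suppress=True)
def rep(n,P):
    print(n,P[:,:2].tolist().__repr__() if 0 else P[:,:2].round(4).tolist(),"c",P.mean(0),"L",np.linalg.norm(P[0]-P[1]),np.linalg.norm(P[3]-P[2]),"W",np.linalg.norm(P[0]-P[3]),np.linalg.norm(P[1]-P[2]),
     "ang of +x",[np.degrees(np.arctan2(*(a-b)[1::-1])).round(2) for a,b in((P[0],P[1]),(P[3],P[2]))])
c=lambda u:crop(u,3.5,(120,110)); s=lambda u:crop(u,4.5,(160,140))
rep("top",ray("top",c([(221,46),(533,101),(502,291),(186,228)]),.063))
rep("side",ray("side",s([(615,55),(715,250),(497,282),(422,78)]),.063))
rep("short",ray("top",c([(76,344),(288,372),(259,560),(46,528)]),.063))
print("handle",ray("top",c([(354,164)]),.076))
print("handle side top edge",ray("side",s([(512,150),(604,136)]),.076))
rep("board",ray("top",[(338,154),(468,167),(460,265),(327,250)],.015))
rep("boardS",ray("side",[(343,260),(411,364),(280,405),(239,284)],.015))
o=status.get_obs(); print(R.from_quat(o["ee_rot"]).as_matrix())
E
```

```text
top [[0.7062, 0.1911], [0.6788, 0.0139], [0.5714, 0.0282], [0.6025, 0.2069]] c [0.6397 0.11   0.063 ] L 0.17929737446864724 0.1813299066034986 W 0.1049373039496676 0.10834636241426902 ang of +x [np.float64(81.21), np.float64(80.14)]
side [[0.7076, 0.1905], [0.6789, 0.0142], [0.5779, 0.0306], [0.6063, 0.2084]] c [0.6427 0.1109 0.063 ] L 0.17854521903069887 0.18006045117402247 W 0.10288037384455617 0.1023659804596948 ang of +x [np.float64(80.75), np.float64(80.91)]
short [[0.5357, 0.2662], [0.5231, 0.1465], [0.4184, 0.1589], [0.4327, 0.2786]] c [0.4775 0.2126 0.063 ] L 0.12043066292659031 0.12062261947709774 W 0.10371974818738164 0.10544410488893388 ang of +x [np.float64(84.0), np.float64(83.18)]
handle [[0.639  0.1117 0.076 ]]
handle side top edge [[0.6169 0.1093 0.076 ]
 [0.6625 0.1033 0.076 ]]
board [[0.6585, -0.1199], [0.638, -0.3836], [0.4397, -0.3687], [0.4624, -0.1017]] c [ 0.5496 -0.2435  0.015 ] L 0.2644449235140776 0.26795762992208555 W 0.1969761974748326 0.19885225551009988 ang of +x [np.float64(85.55), np.float64(85.15)]
boardS [[0.6607, -0.1313], [0.6474, -0.3661], [0.4419, -0.3493], [0.4609, -0.1128]] c [ 0.5527 -0.2399  0.015 ] L 0.23521834345716097 0.2373138970915652 W 0.20067166559785415 0.20626095257482105 ang of +x [np.float64(86.76), np.float64(85.4)]
[[ 0.9302  0.367  -0.0005]
 [ 0.367  -0.9302  0.0012]
 [-0.     -0.0013 -1.    ]]
```

The two cameras agree: handle at about (0.640, 0.111, 0.061), slide direction −99.2°, board centre at about (0.550, −0.242). Both fit the given sizes. I'm moving above the handle and turning the tool by +30.7°.

Request:
play_rows(
  plan=[30.7,0,0,0,0,0,1],
  squeeze=-1,
)

```text
clock: 0.22
position: [0.2283, -0.5791, 0.2458]
ee_rot: [0.978, 0.186, -0.018, -0.094]
ft_force: [0.5, -1.4, 0.2]
grip_width: 0.999
grasp_force: 0.0
```

That call was my mistake. I put the turn on x instead of z and sent an invalid squeeze of −1. It tipped the tool about 10.7° in free air and touched nothing. I'll read the exact pose and work out a correction that levels the tool too.

```bash
cat >> h.py <<'E'
def to(p,yaw_y):
    """turn (deg) and shift, in tool axes, to TCP p, pointing down, tool y at heading yaw_y (deg)"""
    o=status.get_obs(); q=R.from_quat(o["ee_rot"]); a=np.radians(yaw_y)
    y=np.array([np.cos(a),np.sin(a),0]); z=np.array([0,0,-1.]); x=np.cross(y,z)
    t=R.from_matrix(np.c_[x,y,z])
    print("turn",np.degrees((q.inv()*t).as_rotvec()).round(2),"shift",q.inv().apply(np.array(p)-o["position"]).round(4))
    print("now",o["position"].round(4),q.as_matrix()[:,1:].T.round(4).tolist(),"q",o["joint_pos"],o["ft_force"],o["clock"])
E
python3 -c "
from h import *
to((.640,.111,.145),-99.2); to((.2293,-.581,.2445),-68.5)"
```

```text
turn [-10.7    2.95  30.64] shift [ 0.6363 -0.4627  0.1922]
now [ 0.2283 -0.5791  0.2458] [[0.3603, -0.9132, -0.1903], [-0.07, 0.1769, -0.9817]] q [ 1.16603106  0.46824309 -0.05455758  1.28585912  0.00962882  1.5789853
 -0.08087507] [ 0.53802849 -1.3959403   0.24984005] 0.225
turn [-10.97   0.02   0.03] shift [0.0003 0.0024 0.0009]
now [ 0.2283 -0.5791  0.2458] [[0.3603, -0.9132, -0.1903], [-0.07, 0.1769, -0.9817]] q [ 1.16603106  0.46824309 -0.05455758  1.28585912  0.00962882  1.5789853
 -0.08087507] [ 0.53802849 -1.3959403   0.24984005] 0.225
```

Request:
play_rows(
  plan=[-10.7,0,0,0,0,0,1,-10.7,0,0,0,0,0,1,-10.7,2.95,30.6,0.636,-0.463,0.192,0.5,-10.7,2.95,30.6,0.636,-0.463,0.192,0.5,-10.7,2.95,30.6,0.636,-0.463,0.192,0.5,-10.7,2.95,30.6,0.636,-0.463,0.192,0.5,-10.7,2.95,30.6,0.636,-0.463,0.192,0.5,-10.7,2.95,30.6,0.636,-0.463,0.192,0.5,-10.7,2.95,30.6,0.636,-0.463,0.192,0.5,-10.7,2.95,30.6,0.636,-0.463,0.192,0.5,-10.7,2.95,30.6,0.636,-0.463,0.192,0.5,-10.7,2.95,30.6,0.636,-0.463,0.192,0.5,-10.7,2.95,30.6,0.636,-0.463,0.192,0.5,-10.7,2.95,30.6,0.636,-0.463,0.192,0.5,-10.7,2.95,30.6,0.636,-0.463,0.192,0.5,-10.7,2.95,30.6,0.636,-0.463,0.192,0.5,-10.7,2.95,30.6,0.636,-0.463,0.192,0.5,-10.7,2.95,30.6,0.636,-0.463,0.192,0.5,-10.7,2.95,30.6,0.636,-0.463,0.192,0.5],
  squeeze=40,
)

```text
clock: 2.6
position: [0.6411, 0.1069, 0.1441]
ee_rot: [0.997, -0.081, 0.002, 0.002]
ft_force: [0.5, 0.1, -1.1]
grip_width: 0.497
grasp_force: 0.0
```

```bash
python3 -c "
from h import *
import cv2
to((.640,.111,.064),-99.2)
print(status.get_obs()['grip_width'])
cv2.imwrite('pics/s1.png',viewer.camera('side')[:,:,::-1])"
```

```text
turn [ 0.22 -0.21 -0.08] shift [-0.0021 -0.0042  0.08  ]
now [0.6411 0.1069 0.1441] [[-0.1612, -0.9869, 0.0039], [0.003, -0.0045, -1.0]] q [ 0.13282045  0.50292212 -0.50161663  1.49198215  0.2558958   1.2097407
 -2.13963917] [ 0.47768843  0.14409369 -1.07754123] 2.6
0.4968755617289818
```

View pics/s1.png

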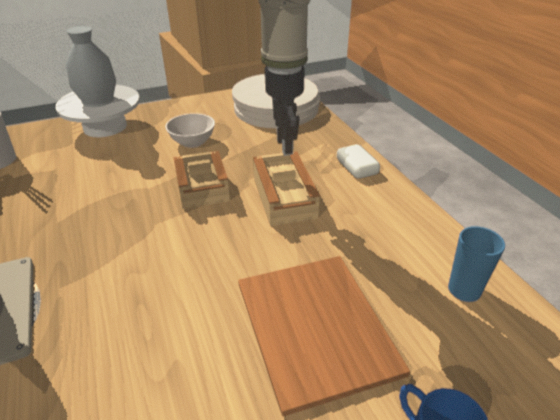

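The gripper sits above the long box with its tips at (288,148), clear of everything. I'll lower around the handle.

Request:
play_rows(
  plan=[0,0,0,-0.001,-0.002,0,0.5,0,0,0,-0.001,-0.002,0.03,0.5,0,0,0,-0.001,-0.002,0.05,0.5,0,0,0,-0.001,-0.002,0.065,0.5,0,0,0,-0.001,-0.002,0.075,0.5,0,0,0,-0.001,-0.002,0.08,0.5,0,0,0,-0.001,-0.002,0.08,0.5,0,0,0,-0.001,-0.002,0.08,0.5],
  squeeze=40,
)

```text
clock: 3.65
position: [0.6408, 0.1104, 0.0636]
ee_rot: [0.997, -0.08, 0.001, 0.002]
ft_force: [0.4, 0.1, -0.2]
grip_width: 0.501
grasp_force: 0.0
```

```bash
python3 -c "
from h import *
import cv2
to((.640,.111,.064),-99.2)
a=viewer.camera('side')[110:230,200:360,::-1]
b=viewer.camera('top')[90:210,150:310,::-1]
cv2.imwrite('pics/s2.png',cv2.resize(cv2.hconcat([a,b]),None,fx=2.5,fy=2.5,interpolation=cv2.INTER_CUBIC))"
```

```text
turn [ 0.17 -0.18  0.03] shift [-0.0008 -0.0004 -0.0004]
now [0.6408 0.1104 0.0636] [[-0.1593, -0.9872, 0.003], [0.0026, -0.0034, -1.0]] q [ 0.11428107  0.58447755 -0.4810779   1.5559716   0.29947739  1.07299103
 -2.17306859] [ 0.41192412  0.06713494 -0.1529765 ] 3.65
```

View pics/s2.png

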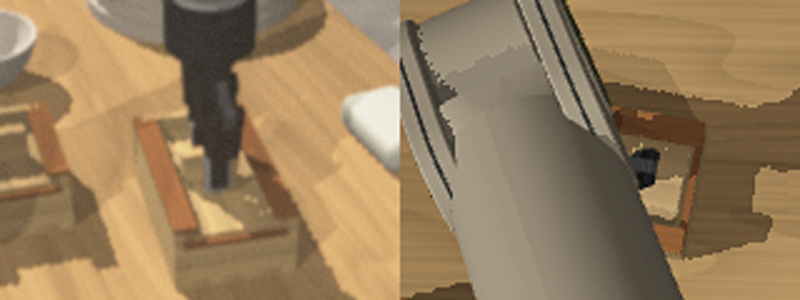

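The fingers are inside the lid opening, centred between the rails and clear of them. There is no contact force. Closing on the handle.

Request:
play_rows(
  plan=[0,0,0,0,0,0,0.05,0,0,0,0,0,0,0.05,0,0,0,0,0,0,0.05,0,0,0,0,0,0,0.05,0,0,0,0,0,0,0.05,0,0,0,0,0,0,0.05,0,0,0,0,0,0,0.05],
  squeeze=40,
)

```text
clock: 4.62
position: [0.6407, 0.1103, 0.0633]
ee_rot: [0.997, -0.08, 0.001, 0.002]
ft_force: [0.1, 0.6, 4.5]
grip_width: 0.155
grasp_force: 39.8
```

The width of 13 mm matches the handle. Lifting 8.5 mm.

Request:
play_rows(
  plan=[0,0,0,0,0,-0.004,0.05,0,0,0,0,0,-0.0085,0.05,0,0,0,0,0,-0.0085,0.05,0,0,0,0,0,-0.0085,0.05],
  squeeze=40,
)

```text
clock: 5.12
position: [0.6403, 0.1103, 0.0713]
ee_rot: [0.997, -0.08, 0.001, 0.002]
ft_force: [0.5, 0.7, 0.1]
grip_width: 0.157
grasp_force: 39.0
```

```bash
python3 -c "
from h import *
o=status.get_obs();p=o['position']
d=np.array([np.cos(np.radians(-99.2)),np.sin(np.radians(-99.2))])
to((*(p[:2]+.2*d),p[2]),-99.2)"
```

```text
turn [ 0.2  -0.11  0.04] shift [-1.e-04  2.e-01  7.e-04]
now [0.6403 0.1103 0.0713] [[-0.1593, -0.9872, 0.0035], [0.0014, -0.0037, -1.0]] q [ 0.11623363  0.57570649 -0.48367544  1.55137144  0.29462037  1.08680145
 -2.16975422] [0.54941324 0.71110351 0.14119166] 5.125
```

Raised 8 mm with no jamming force. Sliding out along tool +y, the first part gently.

Request:
play_rows(
  plan=[0,0,0,0,0.01,0,0.05,0,0,0,0,0.025,0.0002,0.05,0,0,0,0,0.04,0.0002,0.05,0,0,0,0,0.05,0.0002,0.05,0,0,0,0,0.05,0.0002,0.05],
  squeeze=40,
)

```text
clock: 5.75
position: [0.6325, 0.0594, 0.0715]
ee_rot: [0.997, -0.081, 0.001, 0.002]
ft_force: [0.4, 0.0, -0.5]
grip_width: 0.155
grasp_force: 39.0
```

Running freely with under 1 N of force. I'll slide on past 175 mm to about 205 mm total.

Request:
play_rows(
  plan=[0,0,0,0,0.02,0,0.05,0,0,0,0,0.04,0,0.05,0,0,0,0,0.06,0,0.05,0,0,0,0,0.08,0,0.05,0,0,0,0,0.1,0,0.05,0,0,0,0,0.12,0,0.05,0,0,0,0,0.14,0,0.05,0,0,0,0,0.155,0,0.05,0,0,0,0,0.155,0,0.05,0,0,0,0,0.155,0,0.05],
  squeeze=40,
)

```text
clock: 7.0
position: [0.6079, -0.091, 0.072]
ee_rot: [0.997, -0.079, 0.001, 0.001]
ft_force: [0.2, -0.5, -0.0]
grip_width: 0.156
grasp_force: 39.1
```

```bash
python3 -c "
from h import *
import cv2
to((.551,-.242,.0805),-99.2)
to((.551,-.242,.0395),-94.6)
cv2.imwrite('pics/s3.png',viewer.camera('side')[:,:,::-1])"
```

```text
turn [ 0.15 -0.13  0.09] shift [-0.0322  0.1581 -0.0082]
now [ 0.6079 -0.091   0.072 ] [[-0.1583, -0.9874, 0.0026], [0.0019, -0.0029, -1.0]] q [ 0.42509547  0.49811409 -0.44833727  1.65472043  0.24549115  1.04254312
 -1.82970673] [ 0.18654856 -0.50007087 -0.02185096] 7.0
turn [ 0.15 -0.13 -4.51] shift [-0.0323  0.158   0.0328]
now [ 0.6079 -0.091   0.072 ] [[-0.1583, -0.9874, 0.0026], [0.0019, -0.0029, -1.0]] q [ 0.42509547  0.49811409 -0.44833727  1.65472043  0.24549115  1.04254312
 -1.82970673] [ 0.18654856 -0.50007087 -0.02185096] 7.0
```

View pics/s3.png

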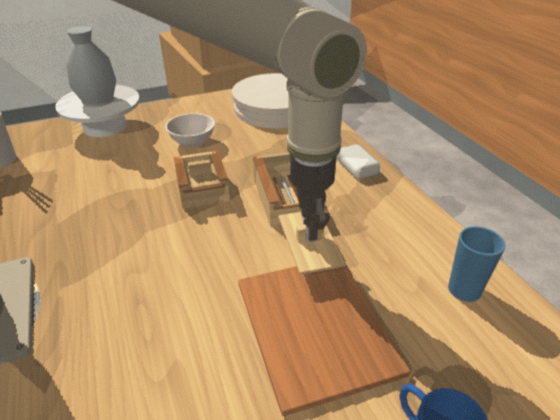

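The lid is held level and clear of the box, its far end at about (320,270) just over the board's edge. I'll carry it over the board's middle, then lower to about 4 mm above it.

Request:
play_rows(
  plan=[0,0,0,0,0.03,0,0.05,0,0,0,-0.01,0.06,0,0.05,0,0,-2,-0.02,0.09,0,0.05,0,0,-4.5,-0.032,0.12,0,0.05,0,0,-4.5,-0.032,0.145,0,0.05,0,0,-4.5,-0.032,0.158,0,0.05,0,0,-4.5,-0.032,0.158,0.01,0.05,0,0,-4.5,-0.032,0.158,0.02,0.05,0,0,-4.5,-0.032,0.158,0.027,0.05,0,0,-4.5,-0.032,0.158,0.03,0.05,0,0,-4.5,-0.032,0.158,0.03,0.05,0,0,-4.5,-0.032,0.158,0.03,0.05],
  squeeze=40,
)

```text
clock: 8.55
position: [0.5513, -0.2431, 0.0427]
ee_rot: [0.999, -0.041, 0.001, 0.002]
ft_force: [0.7, -0.1, -1.3]
grip_width: 0.156
grasp_force: 39.1
```

Request:
play_rows(
  plan=[0,0,0,0,0,0.001,0.05,0,0,0,0,0,0.002,0.05,0,0,0,0,0,0.003,0.05,0,0,0,0,0,0.004,0.05,0,0,0,0,0,0.0045,0.05,0,0,0,0,0,0.0045,0.05,0,0,0,0,0,0.0045,0.05],
  squeeze=40,
)

```text
clock: 9.43
position: [0.5511, -0.2431, 0.0383]
ee_rot: [0.999, -0.041, 0.001, 0.002]
ft_force: [-2.5, 0.3, 4.9]
grip_width: 0.157
grasp_force: 39.8
```

About 5 N upward, so the lid is seated. Opening, then going straight up.

Request:
play_rows(
  plan=[0,0,0,0,0,0,0.5,0,0,0,0,0,0,0.5,0,0,0,0,0,0,0.5,0,0,0,0,0,0,0.5,0,0,0,0,0,0,0.5,0,0,0,0,0,-0.02,0.5,0,0,0,0,0,-0.05,0.5,0,0,0,0,0,-0.1,0.5,0,0,0,0,0,-0.15,0.5,0,0,0,0,0,-0.18,0.5,0,0,0,0,0,-0.18,0.5,0,0,0,0,0,-0.18,0.5],
  squeeze=40,
)

```text
clock: 10.92
position: [0.5505, -0.2423, 0.2181]
ee_rot: [0.999, -0.041, 0.001, 0.002]
ft_force: [0.4, 0.6, -0.4]
grip_width: 0.501
grasp_force: 0.0
```

```bash
python3 -c "
from h import *
import cv2
o=status.get_obs();print(o['position'],o['clock'],o['grip_width'])
cv2.imwrite('pics/s4.png',viewer.camera('side')[:,:,::-1])"
```

```text
[ 0.55047814 -0.24232887  0.21807732] 10.925 0.5005501900002709
```

View pics/s4.png

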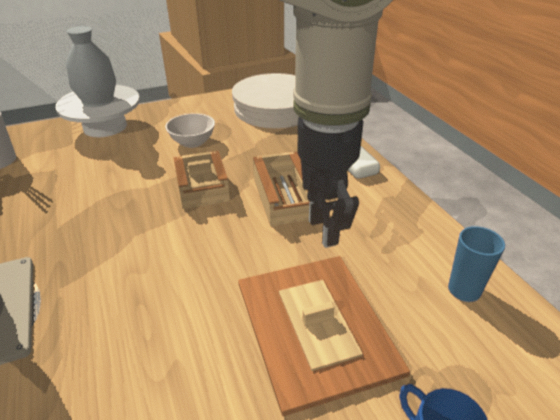

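The lid lies flat in the middle of the board with its handle up at (319,302). The short box is untouched and the gripper is clear.

```bash
python3 -c "
from workcell import manip
print(manip.hand_in())"
```

```text
the job is handed in; nothing more can be done
None
```

The long box's lid was raised, slid out and set down flat, handle up, near the middle of the ware board, with the short lid left in place; I handed the job in at about 11 s but got no verdict back, and my mistaken first move call (turn on the wrong axis, squeeze of −1) only tipped the tool about 11° in free air before I levelled it.

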